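# Reset the dentist's row of containers for the other hand

### The arm

A 6-joint arm with a two-finger parallel gripper is mounted at the origin on the work surface. World frame = base frame: x ahead of the robot, y to its left, z up, the work surface at z = 0. Lengths are in m, angles in rad, forces in N, time in s.
With the tool pointing down it reaches from about 0.4 to 0.825 m from the base axis. Payload 7 kg.
Tool frame: the origin (TCP) lies on the centre line of the jaws, within the pads' length; the fingertips stand tip_reach ahead of it and the grasp point (between the pads) is the TCP (tip_reach is the distance from the TCP to the fingertips, in m); z points along the fingers, y is the line along which they close (so a half turn about z gives the same grasp; the last joint's range is limited). The gripper opens to 88 mm and grips with 3 to 60 N. Pads are 19 mm wide; open, the fingers measure 130 mm over their backs; the gripper's body (78 mm by 193 mm) begins 47 mm behind the grasp point.
Start: joints at [1.518, 0.359, 0.012, 0, -1.224, -0.288], TCP at [0.226, 0.636, 0.246] pointing down, gripper open.
Joint ranges: [-3.07, 3.07], [-1.43, 2.12], [-1.02, 1.25], [-3.03, 1.67], [-3.05, -0], [-3.03, 3.03]. Speed limits (rad/s): [2.39, 2.39, 3.01, 3.14, 3.14, 3.14].

### API

Orientations are given as [roll, pitch, yaw] about the fixed x, y, z axes, in that order (R = Rz(yaw) Ry(pitch) Rx(roll)).
In Python, from station import get_state, grab_frame, calibration, job_done, find_in, mark_of, tip_reach gives the robot as it stands.
- The arm moves only by the shell command python3 -m handwheel 'ROWS' [OPENING] [FORCE]. ROWS is JSON, a list of rows, each an object with "delta_pos": the shift along the world's x, y, z in units of 30 mm (1.0 is 30 mm), a list of three; "dr": the turn, a rotation vector about the world's x, y, z in degrees, a list of three. In form: [{"delta_pos": [tx, ty, tz], "dr": [rx, ry, rz]}, ...]. A call has 1 to 10 rows; each row shifts and turns the commanded pose from where the row before left it; what a row does not reach is not made up. A row lasts 1/10 s, in which the tool goes at most 50 mm and 8.59 degrees, less where a joint would pass 70% of its speed; a pose out of reach is approached as far as the arm can. A call is refused whole if a number of a shift passes 1 or a number of a turn 8.59, either way. A call with a gripper value outside its range is refused whole. OPENING is the closure, from -1 (fully open) to 1 (shut), set as the call begins (- or left out, the last holds). The fingers move at their own pace and stop on an object; FORCE is the grip in N (left out, the last holds). Time passes only in rows, so rows that do not move let the fingers close. It gives the time, the measured TCP pose, the force, the opening and the grip force at its end, in the units of the state.
- get_state(): the state, without advancing time (a new reading comes with each control period).
- grab_frame(name): name is "side" or "top" or "wrist"; returns the picture (384x512x3 uint8, red, green, blue); there is no depth.
- calibration(name): a dict with "fx", "fy", "cx", "cy" (pixels), "extrinsics" (4x4, takes a point from world to camera coordinates). Camera axes: x right, y down, z forward; pixel columns grow to the right and rows downward; lengths in m; the calibration is good to about 2 mm. A picture is of the moment at which its call begins: read the wrist's pose just before it. calibration takes no time and is no camera call; for the wrist camera it gives the pose at the moment of the call.
- job_done(): hands the job in; it is judged then, once.
Trained networks look in the newest picture that a camera, given by its name, has taken for a name from the list of things; names that differ only in an ending like _2 or _b are one class to them, and where a whole thing is asked for, a point or a joint stands for the part that bears it (a point fixed in the world has none). Each returns a list of dicts, best first, with "conf" (0 to 1); they miss things now and then, are a little off and sometimes report something else, mostly with a low value. They report only what shows in the picture. A call takes as long as a camera call. They do not tell look-alikes from the thing itself.
- find_in(camera, query): "location" ([column, row] in pixels, amid what is visible of it).
- mark_of(camera, query): "location" ([column, row] in pixels: a listed point, or the origin of a listed thing).
The state is a dict: "t": time; "q": joint angles; "qd": joint speeds; "joint_efforts": joint torques, N m; "eef_pos": TCP position; "ee_rot": TCP orientation; "force": force on the tool from outside, world axes, zero at the start; "moment": the same for the moment, N m; "width": finger opening in m; "gripper_force": force on a finger pad.
Only numpy, scipy, OpenCV 4.12 (cv2) and the standard library are available. Lean on these libraries where they do the work, as an engineer would, in place of code of your own. Each camera call takes 0.05 s, during which the arm holds its last target. There are 200 camera calls.

### The job

The next dentist works with the other hand: move the four containers standing in a row in the steel tray onto the empty rack in reverse order, so that the one standing leftmost in the tray (seen from the robot) ends rightmost on the rack, and so on along the row. Stand each upright in the middle of its own pad, setting it down without tipping or dropping it, and leave the little glass dish between tray and rack where it is.

Things in the scene. Friction and masses are not known exactly. Their poses are not given: they have to be found in the camera images.
- a_mid (a point): Loose, upright at the start: amber glass bottle with a narrow black cap and a paper label band: body diameter 36 mm for the lower 46 mm, a sloping shoulder, cap diameter 23 mm, 74 mm high in all, about 90 g; grip it on the body or the cap. The point is on its axis, half-way up; z is up.
- b_mid (a point): Loose, upright at the start: squat wide white jar with a flat white screw lid, diameter 52 mm, 54 mm high, about 150 g. The point is on its axis, half-way up; z is up.
- c_mid (a point): Loose, upright at the start: small round steel canister with a flat lid and a ball knob: diameter 45 mm up to 50 mm height, the 13 mm wide ball above it makes 62 mm in all, about 160 g. The point is on its axis, half-way up; z is up.
- d_mid (a point): Loose, upright at the start: slim white bottle with a pointed grey nozzle: body diameter 30 mm for the lower 60 mm, then the nozzle (24 mm narrowing to 6 mm), 88 mm high in all, about 70 g; grip it on the body. The point is on its axis, half-way up; z is up.
- mat_a: Fixed round dark mat, diameter 60 mm, 4 mm thick, in the steel tray under the amber bottle at the start: marks where that one stood. Origin: centre of its underside, 6 mm above the table; y runs along the row to the left (turned up to 0.22 rad), z up. The mats lie in one row at 70 mm spacing, left to right, in random order.
- mat_b: Fixed round dark mat, diameter 60 mm, 4 mm thick, in the steel tray under the squat white jar at the start: marks where that one stood. Origin: centre of its underside, 6 mm above the table; y runs along the row to the left (turned up to 0.22 rad), z up. Row spacing 70 mm is tight: grip across the row (one finger nearer the robot, one beyond).
- mat_c: Fixed round dark mat, diameter 60 mm, 4 mm thick, in the steel tray under the steel canister at the start: marks where that one stood. Origin: centre of its underside, 6 mm above the table; y runs along the row to the left (turned up to 0.22 rad), z up. The tray's rims are 12 mm high, 63 mm nearer the robot than the row, 123 mm beyond it and at the row's ends.
- mat_d: Fixed round dark mat, diameter 60 mm, 4 mm thick, in the steel tray under the slim nozzle bottle at the start: marks where that one stood. Origin: centre of its underside, 6 mm above the table; y runs along the row to the left (turned up to 0.22 rad), z up. Tray and rack may each be on the left or the right.
- rack: Fixed empty rack: white deck 290 mm (y) by 100 mm (x), a cheek 24 mm high at each end, four dark round pads of diameter 60 mm in a row. Origin under its centre, on the table; y along the row to the left (turned up to 0.22 rad), z up. Pad centres at y = +105, +35, -35, -105 mm, x = 0; pad tops 12 mm above the table. Grip across the row here too.
- dish_mid (a point): Bystander: small loose open glass dish, diameter 58 mm, 18 mm high, on the table between tray and rack; must stay where it is. The point is at its centre, 9 mm above the table.
Not all that is in view belongs to the job. Leave any yellow look-alike of the part that bears c_mid alone.

How it is judged:
By the outcome, as a careful person would: the job done as asked, in the order asked, and still so for the second after the job is handed in, with the robot touching nothing.
It also fails if it takes over 112 s, if anything falls off the work surface, if the arm or the gripper's body presses on something with over 40 N, if the wrist force passes 120 N, or if a joint passes its speed limit or range.

## Working session

There is one attempt and no reset: what is moved stays moved. The work goes in short steps, Python scripts to look and compute and a shell command to move; the robot and the scene stay as the last step left them, time stands still between calls to the robot, and variables do not carry over. Pictures are saved under pics/ and viewed, at most 14 in all, crops included, and the job is handed in when it is done.

```bash
mkdir -p pics; ls; cat > h.py <<'E'
import numpy as np, cv2
from station import *
def save(cam,fn):
    im=grab_frame(cam); cv2.imwrite('pics/'+fn,im[:,:,::-1]); return im
def ray(cam,uv,z,c=None):
    c=c or calibration(cam); E=np.array(c['extrinsics']); R,t=E[:3,:3],E[:3,3]
    d=R.T@np.array([(uv[0]-c['cx'])/c['fx'],(uv[1]-c['cy'])/c['fy'],1]); o=-R.T@t
    return o+d*(z-o[2])/d[2]
def proj(cam,p,c=None):
    c=c or calibration(cam); E=np.array(c['extrinsics']); q=E[:3,:3]@np.array(p)+E[:3,3]
    return [c['fx']*q[0]/q[2]+c['cx'],c['fy']*q[1]/q[2]+c['cy']]
Z=dict(a_mid=.047,b_mid=.037,c_mid=.041,d_mid=.054,mat_a=.006,mat_b=.006,mat_c=.006,mat_d=.006,rack=0,dish_mid=.009)
E
python3 - <<'E'
from h import *
s=get_state(); print(s['t'],s['eef_pos'],s['ee_rot'],s['width'],tip_reach if not callable(tip_reach) else tip_reach())
top=save('top','top0.png'); side=save('side','side0.png')
cv2.imwrite('pics/both.png',cv2.resize(np.hstack([top,side]),(800,300))[:,:,::-1])
for cam in['top','side']:
  grab_frame(cam)
  for n in Z:
    for r in mark_of(cam,n)[:3]:
        if r['conf']>.2: print(cam,n,round(r['conf'],2),np.round(r['location'],1),np.round(ray(cam,r['location'],Z[n]),4))
E
```

```text
pics
0.0 [0.22549027 0.63573454 0.24462709] [ 3.13994792e+00 -1.42637982e-04 -3.40947186e-01] 0.08768804299854882 0.019
top a_mid 0.61 [367.3 161.1] [ 0.5579 -0.3203  0.047 ]
top b_mid 0.82 [290.5 167.9] [ 0.5404 -0.1074  0.037 ]
top c_mid 0.7 [318.2 163.5] [ 0.5522 -0.1845  0.041 ]
top c_mid 0.47 [329.  223.6] [ 0.3847 -0.2124  0.041 ]
top d_mid 0.68 [340.4 157.1] [ 0.5682 -0.2437  0.054 ]
top mat_a 0.77 [341.4 164.5] [ 0.5534 -0.2583  0.006 ]
top mat_a 0.64 [313.5 169. ] [ 0.5405 -0.1775  0.006 ]
top mat_a 0.61 [368.1 158.9] [ 0.5696 -0.336   0.006 ]
top mat_b 0.77 [341.4 164.5] [ 0.5534 -0.2583  0.006 ]
top mat_b 0.64 [313.5 169. ] [ 0.5405 -0.1775  0.006 ]
top mat_b 0.61 [368.1 158.9] [ 0.5696 -0.336   0.006 ]
top mat_c 0.77 [341.4 164.5] [ 0.5534 -0.2583  0.006 ]
top mat_c 0.64 [313.5 169. ] [ 0.5405 -0.1775  0.006 ]
top mat_c 0.61 [368.1 158.9] [ 0.5696 -0.336   0.006 ]
top mat_d 0.77 [341.4 164.5] [ 0.5534 -0.2583  0.006 ]
top mat_d 0.64 [313.5 169. ] [ 0.5405 -0.1775  0.006 ]
top mat_d 0.61 [368.1 158.9] [ 0.5696 -0.336   0.006 ]
top rack 0.78 [185.5 163.9] [0.5567 0.1921 0. 
[... 475 characters left out ...]
250.1] [ 0.5408 -0.1169  0.006 ]
side mat_a 0.58 [378.7 289.4] [ 0.5591 -0.2567  0.006 ]
side mat_b 0.64 [414.7 311.1] [ 0.5716 -0.3223  0.006 ]
side mat_b 0.58 [318.9 250.1] [ 0.5408 -0.1169  0.006 ]
side mat_b 0.58 [378.7 289.4] [ 0.5591 -0.2567  0.006 ]
side mat_c 0.64 [414.7 311.1] [ 0.5716 -0.3223  0.006 ]
side mat_c 0.58 [318.9 250.1] [ 0.5408 -0.1169  0.006 ]
side mat_c 0.58 [378.7 289.4] [ 0.5591 -0.2567  0.006 ]
side mat_d 0.64 [414.7 311.1] [ 0.5716 -0.3223  0.006 ]
side mat_d 0.58 [318.9 250.1] [ 0.5408 -0.1169  0.006 ]
side mat_d 0.58 [378.7 289.4] [ 0.5591 -0.2567  0.006 ]
side rack 0.67 [249.4 187. ] [0.5628 0.1931 0.    ]
side dish_mid 0.53 [281.2 224.7] [ 0.525 -0.008  0.009]
```

View pics/top0.png

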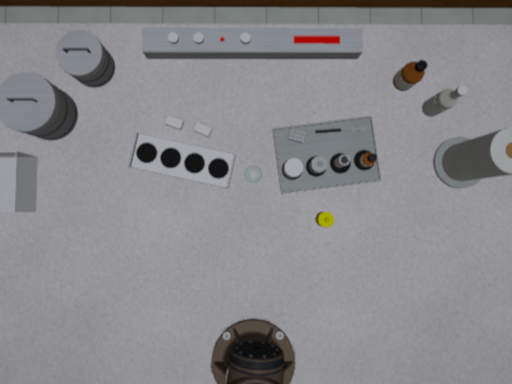

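View pics/side0.png

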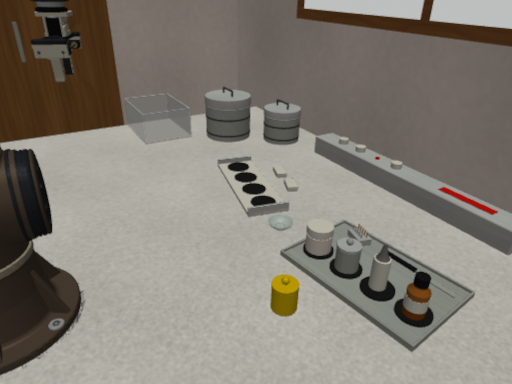

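Top picture, left to right in the tray: white jar b (292,168), steel canister c (318,165), nozzle bottle d (341,160), amber bottle a (366,158). The rack pads are at (147,152), (171,158), (195,162) and (218,168), and the dish is at (254,175).

Possible look-alikes: the yellow canister at (326,219) for c, and the back-row amber (410,75) and nozzle (445,100) bottles for a and d. I choose the ones standing on the tray mats. Next I fit the rows and take one close crop to check.

```bash
cat > m.py <<'E'
from h import *
def blobs(im,lo,hi,amin,thr=60):
    g=im.max(2); n,l,s,c=cv2.connectedComponentsWithStats((g<thr).astype(np.uint8))
    return [(c[i],s[i]) for i in range(1,n) if lo[0]<c[i][0]<hi[0] and lo[1]<c[i][1]<hi[1] and s[i][4]>amin]
E
python3 - <<'E'
from m import *
top=cv2.imread('pics/top0.png'); side=cv2.imread('pics/side0.png')
for cam,im,lo,hi in(('top',top,(120,130),(240,190)),('side',side,(220,155),(285,210))):
  P=[ray(cam,c,.012) for c,s in blobs(im,lo,hi,30)]
  P=sorted(P,key=lambda p:-p[1]); print(cam,np.round(P,4).tolist(),np.round(np.mean(P,0),4), [round(float(np.linalg.norm(P[i+1]-P[i])),4) for i in range(len(P)-1)])
  d=P[0]-P[-1]; print('yaw',np.arctan2(-d[0],d[1]))
c=calibration('wrist');E=np.array(c['extrinsics']);print('cam pos',-E[:3,:3].T@E[:3,3],'fwd',E[2,:3],c['fx'],get_state()['eef_pos'])
a=cv2.resize(top[110:230,260:400],None,fx=2.8,fy=2.8,interpolation=2); b=cv2.resize(side[200:336,250:480],None,fx=1.7,fy=1.7,interpolation=2)
h=min(a.shape[0],b.shape[0]);cv2.imwrite('pics/crop0.png',np.hstack([a[:h],b[:h]]))
E
```

```text
top [[0.5885, 0.3027, 0.012], [0.5739, 0.234, 0.012], [0.5589, 0.1657, 0.012], [0.5436, 0.0971, 0.012]] [0.5662 0.1999 0.012 ] [0.0702, 0.0699, 0.0703]
yaw -0.21503495028983427
side [[0.5866, 0.2976, 0.012], [0.5711, 0.2295, 0.012], [0.5566, 0.1614, 0.012], [0.5428, 0.1, 0.012]] [0.5643 0.1971 0.012 ] [0.0699, 0.0696, 0.063]
yaw -0.2179487846228356
cam pos [0.2942206  0.61081394 0.3846083 ] fwd [-0.25254386  0.08942603 -0.96344413] 341.2131992933989 [0.22561829 0.63616049 0.2455786 ]
```

View pics/crop0.png

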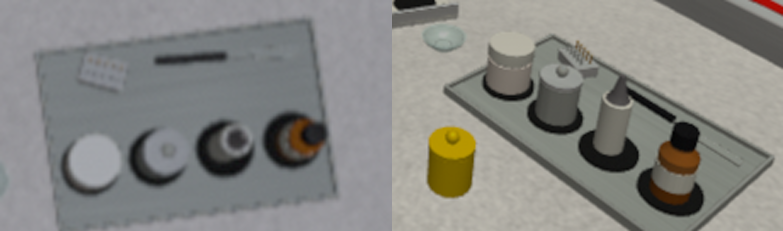

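The crop confirms the choice: in the tray are b, c, d and a from left to right. The yellow canister stands outside it and stays untouched. Now I move over the tray.

```bash
python3 -m handwheel '[{"delta_pos":[1,-1,0],"dr":[0,0,-6.2]},{"delta_pos":[1,-1,0],"dr":[0,0,-6.2]},{"delta_pos":[1,-1,0],"dr":[0,0,-6.2]},{"delta_pos":[1,-1,0],"dr":[0,0,-6.2]},{"delta_pos":[1,-1,0],"dr":[0,0,-6.2]},{"delta_pos":[1,-1,0],"dr":[0,0,-6.2]},{"delta_pos":[1,-1,0],"dr":[0,0,-6.2]},{"delta_pos":[1,-1,0],"dr":[0,0,-6.2]},{"delta_pos":[1,-1,0],"dr":[0,0,-6.2]},{"delta_pos":[1,-1,0],"dr":[0,0,-6.2]}]' -1
python3 -m handwheel '[{"delta_pos":[0,-1,0],"dr":[0,0,0]},{"delta_pos":[0,-1,0],"dr":[0,0,0]},{"delta_pos":[0,-1,0],"dr":[0,0,0]},{"delta_pos":[0,-1,0],"dr":[0,0,0]},{"delta_pos":[0,-1,0],"dr":[0,0,0]},{"delta_pos":[0,-1,0],"dr":[0,0,0]},{"delta_pos":[0,-1,0],"dr":[0,0,0]},{"delta_pos":[0,-1,0],"dr":[0,0,0]},{"delta_pos":[0,-1,0],"dr":[0,0,0]},{"delta_pos":[0,-1,0],"dr":[0,0,0]}]'
python3 -m handwheel '[{"delta_pos":[0.1,-0.9,0],"dr":[0,0,0]},{"delta_pos":[0.1,-0.9,0],"dr":[0,0,0]},{"delta_pos":[0.1,-0.9,0],"dr":[0,0,0]},{"delta_pos":[0.1,-0.9,0],"dr":[0,0,0]},{"delta_pos":[0.1,-0.9,0],"dr":[0,0,0]},{"delta_pos":[0.1,-0.9,0],"dr":[0,0,0]},{"delta_pos":[0.1,-0.9,0],"dr":[0,0,0]},{"delta_pos":[0.1,-0.9,0],"dr":[0,0,0]},{"delta_pos":[0.1,-0.4,0],"dr":[0,0,0]},{"delta_pos":[0,0,0],"dr":[0,0,0]}]'
python3 - <<'E'
from m import *
s=get_state(); print(s['t'],s['eef_pos'],s['ee_rot'])
c=calibration('wrist'); im=save('wrist','w1.png')
for n in ['a_mid','b_mid','c_mid','d_mid','mat_a']:
  for r in mark_of('wrist',n)[:4]:
    if r['conf']>.2: print(n,round(r['conf'],2),np.round(r['location'],1),np.round(ray('wrist',r['location'],Z[n],c),4))
E
```

```text
t: 2.2
eef_pos: [0.5267, 0.3348, 0.2458]
ee_rot: [-3.141, 0.0, -1.427]
force: [0.4, -0.2, 0.8]
width: 0.0875
gripper_force: 0.0
t: 3.2
eef_pos: [0.5255, 0.035, 0.2458]
ee_rot: [-3.141, 0.0, -1.423]
force: [0.1, 0.2, 0.8]
width: 0.0876
gripper_force: 0.0
t: 4.2
eef_pos: [0.5527, -0.1931, 0.2453]
ee_rot: [3.141, -0.0, -1.425]
force: [0.4, 0.1, 0.7]
width: 0.0877
gripper_force: 0.0
4.2 [ 0.55272581 -0.19308966  0.2453169 ] [ 3.14125865e+00 -6.46096285e-05 -1.42488685e+00]
a_mid 0.77 [262.5  33.2] [ 0.5678 -0.3223  0.047 ]
a_mid 0.56 [263.1  39.7] [ 0.5664 -0.317   0.047 ]
b_mid 0.87 [258.  239.1] [ 0.5418 -0.1179  0.037 ]
c_mid 0.95 [401.9 185.2] [ 0.403  -0.2011  0.041 ]
c_mid 0.85 [256.3 178.7] [ 0.5536 -0.1859  0.041 ]
d_mid 0.75 [258.7 114. ] [ 0.5608 -0.2513  0.054 ]
mat_a 0.73 [263.7  41.5] [ 0.5659 -0.3216  0.006 ]
mat_a 0.64 [259.3 111.6] [ 0.5601 -0.2518  0.006 ]
```

View pics/w1.png

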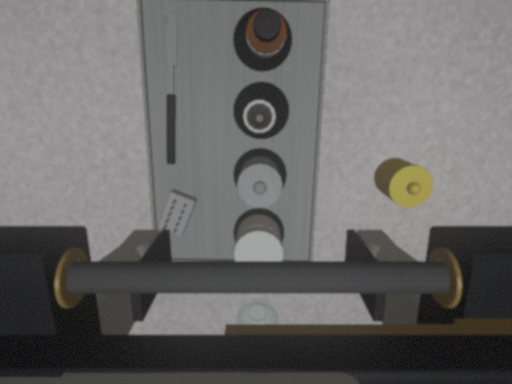

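The wrist view confirms the row: jar (258,245), canister (259,187), nozzle bottle (259,117), amber bottle (266,30), yellow canister off to the side (410,186). I grip the jar first.

```bash
python3 -m handwheel '[{"delta_pos":[-0.1,0.8,0],"dr":[0,0,-0.9]},{"delta_pos":[-0.1,0.8,0],"dr":[0,0,0]},{"delta_pos":[-0.17,0.99,0],"dr":[0,0,0]},{"delta_pos":[0,0,-0.6],"dr":[0,0,0]},{"delta_pos":[0,0,-1],"dr":[0,0,0]},{"delta_pos":[0,0,-1],"dr":[0,0,0]},{"delta_pos":[0,0,-1],"dr":[0,0,0]},{"delta_pos":[0,0,-1],"dr":[0,0,0]},{"delta_pos":[0,0,0],"dr":[0,0,0]}]'
python3 - <<'E'
from m import *
save('wrist','w2.png')
print(get_state()['eef_pos'])
E
```

```text
t: 5.4
eef_pos: [0.5388, -0.1136, 0.1041]
ee_rot: [3.135, 0.001, -1.438]
force: [-0.6, -0.5, -0.2]
width: 0.0874
gripper_force: 0.0
[ 0.54039708 -0.11375292  0.10647861]
```

View pics/w2.png

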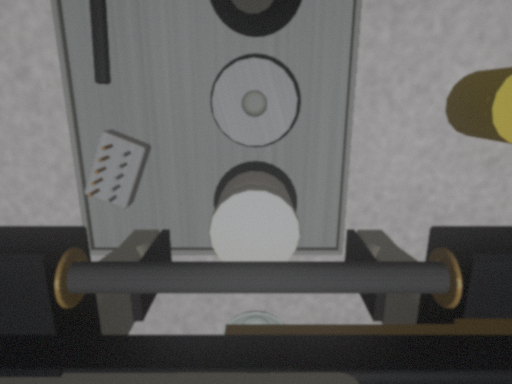

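The jar lid at (254,232) is centred between the fingers and the canister is clear at (255,103). I compute the offset along the row from the lid.

```bash
python3 - <<'E'
from m import *
print(ray('wrist',(254.5,232),.064), ray('wrist',(254.5,103),.072),get_state()['eef_pos'],get_state()['t'])
E
python3 -m handwheel '[{"delta_pos":[0,0,-0.8],"dr":[0,0,0]},{"delta_pos":[0,0,-0.8],"dr":[0,0,0]},{"delta_pos":[0,0,-0.5],"dr":[0,0,0]},{"delta_pos":[0,0,0],"dr":[0,0,0]},{"delta_pos":[0,0,0],"dr":[0,0,0]}]'
```

```text
[ 0.54248566 -0.1132338   0.064     ] [ 0.55172525 -0.18391679  0.072     ] [ 0.54039708 -0.11375292  0.10647861] 5.45
t: 5.95
eef_pos: [0.5427, -0.1139, 0.0462]
ee_rot: [-3.14, -0.0, -1.438]
force: [0.3, -0.0, 0.2]
width: 0.0876
gripper_force: 0.0
```

```bash
python3 -m handwheel '[{"delta_pos":[0,0,-0.15],"dr":[0,0,0]},{"delta_pos":[0,0,0],"dr":[0,0,0]},{"delta_pos":[0,0,0],"dr":[0,0,0]},{"delta_pos":[0,0,0],"dr":[0,0,0]},{"delta_pos":[0,0,0],"dr":[0,0,0]},{"delta_pos":[0,0,0],"dr":[0,0,0]},{"delta_pos":[0,0,0],"dr":[0,0,0]},{"delta_pos":[0,0,0],"dr":[0,0,0]}]' 1 20
```

```text
t: 6.75
eef_pos: [0.5415, -0.1142, 0.0403]
ee_rot: [-3.142, -0.0, -1.438]
force: [-0.7, 0.1, 4.1]
width: 0.0514
gripper_force: 20.0
```

```bash
python3 -m handwheel '[{"delta_pos":[0,0,0.2],"dr":[0,0,0]},{"delta_pos":[0,0,0.4],"dr":[0,0,0]},{"delta_pos":[0,0,0.7],"dr":[0,0,0]},{"delta_pos":[0,0,0.7],"dr":[0,0,0]},{"delta_pos":[0,0.3,0],"dr":[0,0,-2]},{"delta_pos":[0,0.6,0],"dr":[0,0,-2]},{"delta_pos":[0,0.8,0],"dr":[0,0,-2]},{"delta_pos":[0,0.8,0],"dr":[0,0,-2]},{"delta_pos":[0,0.8,0],"dr":[0,0,-2]}]'
python3 -m handwheel '[{"delta_pos":[0,0.8,0],"dr":[0,0,-2]},{"delta_pos":[0,0.8,0],"dr":[0,0,-2]},{"delta_pos":[0,0.8,0],"dr":[0,0,-2]},{"delta_pos":[0,0.7,0],"dr":[0,0,-2]},{"delta_pos":[0.03,0.4,0],"dr":[0,0,-1.8]},{"delta_pos":[0,0.2,0],"dr":[0,0,0]},{"delta_pos":[0,0,-0.3],"dr":[0,0,0]},{"delta_pos":[0,0,-0.4],"dr":[0,0,0]},{"delta_pos":[0,0,0],"dr":[0,0,0]},{"delta_pos":[0,0,0],"dr":[0,0,0]}]'
python3 - <<'E'
from m import *
s=get_state(); print(s['t'],s['eef_pos'],s['ee_rot'],s['width'])
c=calibration('wrist'); im=save('wrist','w3.png')
for r in find_in('wrist','rack')[:1]: print(r)
for n,y in zip('1234',(.105,.035,-.035,-.105)):
  p=np.array([.565-y*np.sin(-.216),.1985+y*np.cos(-.216),.012]); print(n,p,np.round(proj('wrist',p,c),1))
for x,sz in blobs(im,(0,0),(512,250),400,45): print(np.round(x,1),sz,np.round(ray('wrist',x,.012,c),4))
E
```

```text
t: 7.65
eef_pos: [0.5416, -0.0143, 0.101]
ee_rot: [-3.141, 0.0, -1.615]
force: [-0.5, -0.4, -1.7]
width: 0.0515
gripper_force: 20.0
t: 8.65
eef_pos: [0.5419, 0.095, 0.0783]
ee_rot: [3.14, -0.001, -1.785]
force: [0.2, -0.8, -2.1]
width: 0.0513
gripper_force: 20.0
8.65 [0.54194189 0.09495024 0.07827366] [ 3.14020062e+00 -1.33946123e-03 -1.78472168e+00] 0.05130311840963014
{'location': [252.3, 184.3], 'conf': 0.78}
1 [0.58750405 0.30106007 0.012     ] [257.7 465.7]
2 [0.57250135 0.23268669 0.012     ] [257.9 395.5]
3 [0.55749865 0.16431331 0.012     ] [258.2 314.1]
4 [0.54249595 0.09593993 0.012     ] [258.5 218.8]
```

View pics/w3.png

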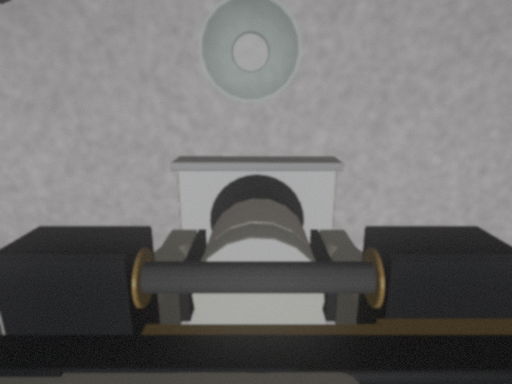

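The pad (centre about (257,219), as predicted) lies directly under the jar, so I set it down.

```bash
python3 -m handwheel '[{"delta_pos":[0,0.03,-0.4],"dr":[0,0,0]},{"delta_pos":[0,0,-0.4],"dr":[0,0,0]},{"delta_pos":[0,0,-0.2],"dr":[0,0,0]},{"delta_pos":[0,0,-0.1],"dr":[0,0,0]},{"delta_pos":[0,0,-0.07],"dr":[0,0,0]},{"delta_pos":[0,0,-0.03],"dr":[0,0,0]},{"delta_pos":[0,0,0],"dr":[0,0,0]},{"delta_pos":[0,0,0],"dr":[0,0,0]}]'
```

```text
t: 9.55
eef_pos: [0.5426, 0.0969, 0.0434]
ee_rot: [-3.141, 0.0, -1.784]
force: [0.3, -0.1, -2.1]
width: 0.0513
gripper_force: 20.0
```

Force still reads −2.1 N (the jar's weight), so it isn't touching yet. I creep down a little further.

```bash
python3 -m handwheel '[{"delta_pos":[0,0,-0.04],"dr":[0,0,0]},{"delta_pos":[0,0,0],"dr":[0,0,0]}]'; python3 -m handwheel '[{"delta_pos":[0,0,-0.04],"dr":[0,0,0]},{"delta_pos":[0,0,0],"dr":[0,0,0]}]'
```

```text
t: 9.75
eef_pos: [0.5427, 0.0969, 0.0423]
ee_rot: [-3.141, 0.0, -1.784]
force: [0.7, 0.5, 0.9]
width: 0.0514
gripper_force: 20.0
t: 9.95
eef_pos: [0.5428, 0.0969, 0.0422]
ee_rot: [-3.141, 0.001, -1.784]
force: [-4.4, -0.0, 13.3]
width: 0.0515
gripper_force: 20.0
```

```bash
python3 -m handwheel '[{"delta_pos":[0,0,0.04],"dr":[0,0,0]},{"delta_pos":[0,0,0],"dr":[0,0,0]}]'; python3 -m handwheel '[{"delta_pos":[0,0,0],"dr":[0,0,0]},{"delta_pos":[0,0,0],"dr":[0,0,0]},{"delta_pos":[0,0,0],"dr":[0,0,0]},{"delta_pos":[0,0,0],"dr":[0,0,0]},{"delta_pos":[0,0,0],"dr":[0,0,0]},{"delta_pos":[0,0,0.3],"dr":[0,0,0]},{"delta_pos":[0,0,0.7],"dr":[0,0,0]},{"delta_pos":[0,0,1],"dr":[0,0,0]},{"delta_pos":[0,0,1],"dr":[0,0,0]},{"delta_pos":[0,0,1],"dr":[0,0,0]}]' -1
python3 -m handwheel '[{"delta_pos":[0.03,-0.94,0],"dr":[0,0,1.98]},{"delta_pos":[0.03,-0.94,0],"dr":[0,0,1.98]},{"delta_pos":[0.03,-0.94,0],"dr":[0,0,1.98]},{"delta_pos":[0.03,-0.94,0],"dr":[0,0,1.98]},{"delta_pos":[0.03,-0.94,0],"dr":[0,0,1.98]},{"delta_pos":[0.03,-0.94,0],"dr":[0,0,1.98]},{"delta_pos":[0.03,-0.94,0],"dr":[0,0,1.98]},{"delta_pos":[0.03,-0.94,0],"dr":[0,0,1.98]},{"delta_pos":[0.03,-0.94,0],"dr":[0,0,1.98]},{"delta_pos":[0.03,-0.94,0],"dr":[0,0,1.98]}]'
python3 -m handwheel '[{"delta_pos":[0,0,-0.6],"dr":[0,0,0]},{"delta_pos":[0,0,-0.6],"dr":[0,0,0]},{"delta_pos":[0,0,-0.3],"dr":[0,0,0]},{"delta_pos":[0,0,0],"dr":[0,0,0]}]'
python3 - <<'E'
from m import *
s=get_state(); print(s['t'],s['eef_pos'],s['ee_rot'],s['width'])
c=calibration('wrist'); im=save('wrist','w4.png')
for n in ['c_mid','d_mid']:
  for r in mark_of('wrist',n)[:3]:
    if r['conf']>.2: print(n,round(r['conf'],2),np.round(r['location'],1),np.round(ray('wrist',r['location'],Z[n],c),4))
E
```

```text
t: 10.15
eef_pos: [0.5426, 0.0969, 0.0423]
ee_rot: [-3.141, 0.0, -1.784]
force: [-1.7, -0.1, 5.2]
width: 0.0512
gripper_force: 20.0
t: 11.15
eef_pos: [0.5423, 0.0967, 0.1638]
ee_rot: [-3.141, 0.0, -1.784]
force: [0.2, -0.4, -0.6]
width: 0.0879
gripper_force: 0.0
t: 12.15
eef_pos: [0.5514, -0.1864, 0.1627]
ee_rot: [-3.141, -0.0, -1.437]
force: [1.0, 0.7, 0.1]
width: 0.088
gripper_force: 0.0
t: 12.55
eef_pos: [0.5506, -0.1852, 0.116]
ee_rot: [3.139, 0.0, -1.439]
force: [-0.2, -0.2, -0.6]
width: 0.0876
gripper_force: 0.0
12.55 [ 0.55061229 -0.18518385  0.1160394 ] [ 3.13936813e+00  3.97803700e-04 -1.43869965e+00] 0.08757710183745689
c_mid 0.9 [481.2 210.3] [ 0.4046 -0.2064  0.041 ]
c_mid 0.82 [256.5 214.5] [ 0.5516 -0.184   0.041 ]
d_mid 0.61 [254.4 111.7] [ 0.5615 -0.2501  0.054 ]
d_mid 0.49 [259.6 217.2] [ 0.55   -0.1869  0.054 ]
```

View pics/w4.png

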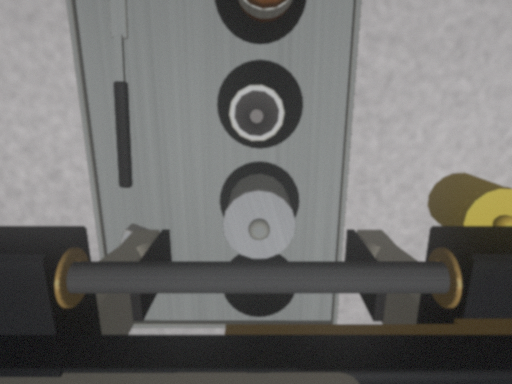

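The steel canister (259,228) is centred and the yellow look-alike (490,215) is clear of the fingers. I grip it and carry it over.

```bash
python3 -m handwheel '[{"delta_pos":[0,0,-0.7],"dr":[0,0,0]},{"delta_pos":[0,0,-0.8],"dr":[0,0,0]},{"delta_pos":[0,0,-0.6],"dr":[0,0,0]},{"delta_pos":[0,0,-0.4],"dr":[0,0,0]},{"delta_pos":[0,0,0],"dr":[0,0,0]},{"delta_pos":[0,0,0],"dr":[0,0,0]}]'
python3 -m handwheel '[{"delta_pos":[0,0,0],"dr":[0,0,0]},{"delta_pos":[0,0,0],"dr":[0,0,0]},{"delta_pos":[0,0,0],"dr":[0,0,0]},{"delta_pos":[0,0,0],"dr":[0,0,0]},{"delta_pos":[0,0,0],"dr":[0,0,0]},{"delta_pos":[0,0,0],"dr":[0,0,0]},{"delta_pos":[0,0,0],"dr":[0,0,0]},{"delta_pos":[0,0,0],"dr":[0,0,0]}]' 1 20
```

```text
t: 13.3
eef_pos: [0.5521, -0.1852, 0.0426]
ee_rot: [-3.141, -0.0, -1.438]
force: [-0.3, -0.2, 0.1]
width: 0.0876
gripper_force: 0.0
t: 14.1
eef_pos: [0.5513, -0.1853, 0.0419]
ee_rot: [3.141, 0.0, -1.439]
force: [-0.9, 0.2, 1.2]
width: 0.0439
gripper_force: 20.0
```

```bash
python3 -m handwheel '[{"delta_pos":[0,0,0.3],"dr":[0,0,0]},{"delta_pos":[0,0,0.6],"dr":[0,0,0]},{"delta_pos":[0,0,0.8],"dr":[0,0,0]},{"delta_pos":[0,0,0.8],"dr":[0,0,0]},{"delta_pos":[0,0,0.5],"dr":[0,0,0]},{"delta_pos":[0,0.4,0],"dr":[0,0,-1]},{"delta_pos":[0,0.7,0],"dr":[0,0,-1]},{"delta_pos":[0,0.9,0],"dr":[0,0,-2]},{"delta_pos":[0,0.9,0],"dr":[0,0,-2]},{"delta_pos":[0,0.9,0],"dr":[0,0,-2]}]'
python3 -m handwheel '[{"delta_pos":[0.02,0.95,0],"dr":[0,0,-2]},{"delta_pos":[0.02,0.95,0],"dr":[0,0,-2]},{"delta_pos":[0.02,0.95,0],"dr":[0,0,-2]},{"delta_pos":[0.02,0.95,0],"dr":[0,0,-2]},{"delta_pos":[0.02,0.95,0],"dr":[0,0,-2]},{"delta_pos":[0.02,0.95,0],"dr":[0,0,-1.8]},{"delta_pos":[0.02,0.95,0],"dr":[0,0,0]},{"delta_pos":[0.04,0.7,0],"dr":[0,0,0]},{"delta_pos":[0.04,0.5,0],"dr":[0,0,0]},{"delta_pos":[0,0,0],"dr":[0,0,0]}]'
python3 -m handwheel '[{"delta_pos":[0,0,-0.3],"dr":[0,0,0]},{"delta_pos":[0,0,-0.6],"dr":[0,0,0]},{"delta_pos":[0,0,-0.6],"dr":[0,0,0]},{"delta_pos":[0,0,0],"dr":[0,0,0]},{"delta_pos":[0,0,0],"dr":[0,0,0]}]'
```

```text
t: 15.1
eef_pos: [0.5513, -0.0703, 0.1324]
ee_rot: [-3.141, 0.0, -1.58]
force: [0.6, 0.3, -1.7]
width: 0.0441
gripper_force: 20.0
t: 16.1
eef_pos: [0.5583, 0.1658, 0.1321]
ee_rot: [-3.141, 0.0, -1.782]
force: [-0.2, 0.0, -1.9]
width: 0.044
gripper_force: 20.0
t: 16.6
eef_pos: [0.5579, 0.1633, 0.0866]
ee_rot: [3.141, -0.001, -1.785]
force: [-0.2, 0.7, -0.9]
width: 0.0437
gripper_force: 20.0
```

```bash
python3 -m handwheel '[{"delta_pos":[0,0,-0.5],"dr":[0,0,0]},{"delta_pos":[0,0,-0.4],"dr":[0,0,0]},{"delta_pos":[0,0,-0.3],"dr":[0,0,0]},{"delta_pos":[0,0,-0.15],"dr":[0,0,0]},{"delta_pos":[0,0,-0.08],"dr":[0,0,0]},{"delta_pos":[0,0,0],"dr":[0,0,0]},{"delta_pos":[0,0,0],"dr":[0,0,0]}]'
python3 -m handwheel '[{"delta_pos":[0,0,-0.03],"dr":[0,0,0]},{"delta_pos":[0,0,0],"dr":[0,0,0]}]'; cat h.py | tail -1 >/dev/null; python3 - <<'E'
from m import *
c=calibration('wrist'); save('wrist','w5.png'); print(get_state()['force'])
E
```

```text
t: 17.3
eef_pos: [0.5583, 0.1644, 0.0443]
ee_rot: [-3.141, 0.0, -1.784]
force: [-0.1, 0.3, -2.0]
width: 0.044
gripper_force: 20.0
t: 17.5
eef_pos: [0.5584, 0.1645, 0.0438]
ee_rot: [-3.141, 0.001, -1.784]
force: [-0.8, -0.0, 3.4]
width: 0.0441
gripper_force: 20.0
[-2.13865501  0.32206164  4.7211592 ]
```

View pics/w5.png

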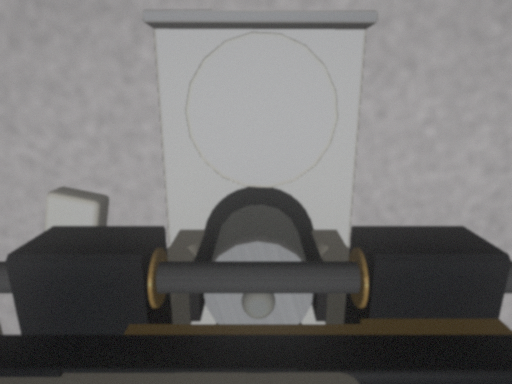

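Contact confirmed at 3–5 N. The jar (262,108) stands on its pad and the canister is centred on its own. I release and go for the nozzle bottle.

```bash
python3 -m handwheel '[{"delta_pos":[0,0,0],"dr":[0,0,0]},{"delta_pos":[0,0,0],"dr":[0,0,0]},{"delta_pos":[0,0,0],"dr":[0,0,0]},{"delta_pos":[0,0,0],"dr":[0,0,0]},{"delta_pos":[0,0,0],"dr":[0,0,0]},{"delta_pos":[0,0,0.3],"dr":[0,0,0]},{"delta_pos":[0,0,0.7],"dr":[0,0,0]},{"delta_pos":[0,0,1],"dr":[0,0,0]},{"delta_pos":[0,0,1],"dr":[0,0,0]},{"delta_pos":[0,0,1],"dr":[0,0,0]}]' -1
python3 -m handwheel '[{"delta_pos":[0,-0.92,0],"dr":[0,0,1.98]},{"delta_pos":[0,-0.92,0],"dr":[0,0,1.98]},{"delta_pos":[0,-0.92,0],"dr":[0,0,1.98]},{"delta_pos":[0,-0.92,0],"dr":[0,0,1.98]},{"delta_pos":[0,-0.92,0],"dr":[0,0,1.98]},{"delta_pos":[0,-0.92,0],"dr":[0,0,1.98]},{"delta_pos":[0,-0.92,0],"dr":[0,0,1.98]},{"delta_pos":[0,-0.92,0],"dr":[0,0,1.98]},{"delta_pos":[0,-0.92,0],"dr":[0,0,1.98]},{"delta_pos":[0,-0.92,0],"dr":[0,0,1.98]}]'
python3 -m handwheel '[{"delta_pos":[0.01,-0.92,0],"dr":[0,0,0]},{"delta_pos":[0.02,-0.92,0],"dr":[0,0,0]},{"delta_pos":[0.02,-0.92,0],"dr":[0,0,0]},{"delta_pos":[0.02,-0.92,0],"dr":[0,0,0]},{"delta_pos":[0.01,-0.92,0],"dr":[0,0,0]},{"delta_pos":[0,-0.1,0],"dr":[0,0,0]},{"delta_pos":[0,0,-0.4],"dr":[0,0,0]},{"delta_pos":[0,0,-0.4],"dr":[0,0,0]},{"delta_pos":[0,0,0],"dr":[0,0,0]},{"delta_pos":[0,0,0],"dr":[0,0,0]}]'
python3 - <<'E'
from m import *
s=get_state(); print(s['t'],s['eef_pos'],s['ee_rot'],s['width'])
c=calibration('wrist'); im=save('wrist','w6.png')
for n in ['d_mid','a_mid']:
  for r in mark_of('wrist',n)[:3]:
    if r['conf']>.2: print(n,round(r['conf'],2),np.round(r['location'],1),np.round(ray('wrist',r['location'],Z[n],c),4))
E
```

```text
t: 18.55
eef_pos: [0.5579, 0.1642, 0.165]
ee_rot: [-3.141, 0.0, -1.784]
force: [0.6, -0.5, -0.8]
width: 0.0874
gripper_force: 0.0
t: 19.55
eef_pos: [0.558, -0.1129, 0.1639]
ee_rot: [-3.141, -0.0, -1.437]
force: [0.4, 0.4, 0.2]
width: 0.0876
gripper_force: 0.0
t: 20.55
eef_pos: [0.5602, -0.2519, 0.1384]
ee_rot: [3.14, 0.0, -1.437]
force: [0.3, -0.5, 0.7]
width: 0.0874
gripper_force: 0.0
20.55 [ 0.56018756 -0.25192417  0.13843657] [ 3.14017794e+00  2.76612197e-04 -1.43736956e+00] 0.08740583726299331
d_mid 0.82 [255.6 210.1] [ 0.5618 -0.2506  0.054 ]
d_mid 0.25 [259.3 264.5] [ 0.5537 -0.2099  0.054 ]
```

View pics/w6.png

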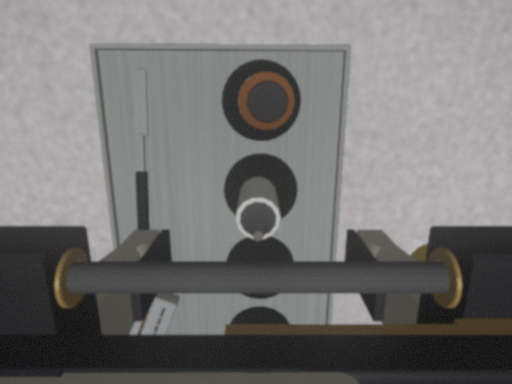

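The nozzle bottle at (258,218) is between the fingers and the amber bottle is at (267,102). I descend, grip the body and lift high.

```bash
python3 - <<'E'
from m import *
print(ray('wrist',(258,217),.07), ray('wrist',(267,102),.084))
E
python3 -m handwheel '[{"delta_pos":[0,0,-0.7],"dr":[0,0,0]},{"delta_pos":[0,0,-0.8],"dr":[0,0,0]},{"delta_pos":[0,0,-0.8],"dr":[0,0,0]},{"delta_pos":[0,0,-0.4],"dr":[0,0,0]},{"delta_pos":[0,0,0],"dr":[0,0,0]},{"delta_pos":[0,0,0],"dr":[0,0,0]}]'
python3 -m handwheel '[{"delta_pos":[0,0,0],"dr":[0,0,0]},{"delta_pos":[0,0,0],"dr":[0,0,0]},{"delta_pos":[0,0,0],"dr":[0,0,0]},{"delta_pos":[0,0,0],"dr":[0,0,0]},{"delta_pos":[0,0,0],"dr":[0,0,0]},{"delta_pos":[0,0,0],"dr":[0,0,0]},{"delta_pos":[0,0,0],"dr":[0,0,0]},{"delta_pos":[0,0,0],"dr":[0,0,0]}]' 1 15
```

```text
[ 0.56103376 -0.25148954  0.07      ] [ 0.56570476 -0.32357431  0.084     ]
t: 21.3
eef_pos: [0.561, -0.2529, 0.0588]
ee_rot: [-3.141, -0.0, -1.438]
force: [-0.5, 0.6, 1.0]
width: 0.0876
gripper_force: 0.0
t: 22.1
eef_pos: [0.5604, -0.2528, 0.058]
ee_rot: [3.141, -0.0, -1.439]
force: [-0.4, 0.5, 0.5]
width: 0.0297
gripper_force: 15.1
```

```bash
python3 -m handwheel '[{"delta_pos":[0,0,0.3],"dr":[0,0,0]},{"delta_pos":[0,0,0.6],"dr":[0,0,0]},{"delta_pos":[0,0,0.8],"dr":[0,0,0]},{"delta_pos":[0,0,0.9],"dr":[0,0,0]},{"delta_pos":[0,0,0.6],"dr":[0,0,0]},{"delta_pos":[0,0.4,0],"dr":[0,0,-1]},{"delta_pos":[0,0.7,0],"dr":[0,0,-1]},{"delta_pos":[0,0.9,0],"dr":[0,0,-2]},{"delta_pos":[0,0.9,0],"dr":[0,0,-2]},{"delta_pos":[0,0.9,0],"dr":[0,0,-2]}]'
python3 -m handwheel '[{"delta_pos":[0.03,0.95,0],"dr":[0,0,-2]},{"delta_pos":[0.03,0.95,0],"dr":[0,0,-2]},{"delta_pos":[0.03,0.95,0],"dr":[0,0,-2]},{"delta_pos":[0.03,0.95,0],"dr":[0,0,-2]},{"delta_pos":[0.03,0.95,0],"dr":[0,0,-2]},{"delta_pos":[0.03,0.95,0],"dr":[0,0,-1.8]},{"delta_pos":[0.03,0.95,0],"dr":[0,0,0]},{"delta_pos":[0.03,0.95,0],"dr":[0,0,0]},{"delta_pos":[0.03,0.95,0],"dr":[0,0,0]},{"delta_pos":[0.03,0.95,0],"dr":[0,0,0]}]'
python3 -m handwheel '[{"delta_pos":[0.03,0.95,0],"dr":[0,0,0]},{"delta_pos":[0.03,0.9,0],"dr":[0,0,0]},{"delta_pos":[0.02,0.6,0],"dr":[0,0,0]},{"delta_pos":[0.02,0.42,0],"dr":[0,0,0]},{"delta_pos":[0,0,-0.3],"dr":[0,0,0]},{"delta_pos":[0,0,-0.6],"dr":[0,0,0]},{"delta_pos":[0,0,-0.6],"dr":[0,0,0]},{"delta_pos":[0,0,-0.3],"dr":[0,0,0]},{"delta_pos":[0,0,0],"dr":[0,0,0]},{"delta_pos":[0,0,0],"dr":[0,0,0]}]'
```

```text
t: 23.1
eef_pos: [0.5603, -0.1378, 0.1547]
ee_rot: [-3.141, 0.0, -1.58]
force: [-0.6, 0.1, -0.5]
width: 0.0299
gripper_force: 15.0
t: 24.1
eef_pos: [0.5693, 0.1475, 0.1548]
ee_rot: [-3.141, 0.0, -1.784]
force: [0.2, -0.6, -0.5]
width: 0.0295
gripper_force: 15.0
t: 25.1
eef_pos: [0.5727, 0.232, 0.1004]
ee_rot: [-3.141, -0.0, -1.785]
force: [0.3, -0.3, -0.3]
width: 0.0294
gripper_force: 15.0
```

```bash
python3 -m handwheel '[{"delta_pos":[0,0,-0.5],"dr":[0,0,0]},{"delta_pos":[0,0,-0.4],"dr":[0,0,0]},{"delta_pos":[0,0,-0.25],"dr":[0,0,0]},{"delta_pos":[0,0,-0.12],"dr":[0,0,0]},{"delta_pos":[0,0,-0.06],"dr":[0,0,0]},{"delta_pos":[0,0,0],"dr":[0,0,0]},{"delta_pos":[0,0,0],"dr":[0,0,0]}]'
python3 -m handwheel '[{"delta_pos":[0,0,-0.03],"dr":[0,0,0]},{"delta_pos":[0,0,0],"dr":[0,0,0]}]'; python3 - <<'E'
from m import *
save('wrist','w7.png')
E
```

```text
t: 25.8
eef_pos: [0.5727, 0.2326, 0.0605]
ee_rot: [-3.141, 0.0, -1.784]
force: [0.1, -0.1, 0.1]
width: 0.0298
gripper_force: 15.0
t: 26.0
eef_pos: [0.5727, 0.2326, 0.06]
ee_rot: [-3.141, 0.001, -1.784]
force: [-1.0, -0.1, 4.6]
width: 0.0293
gripper_force: 15.0
```

View pics/w7.png

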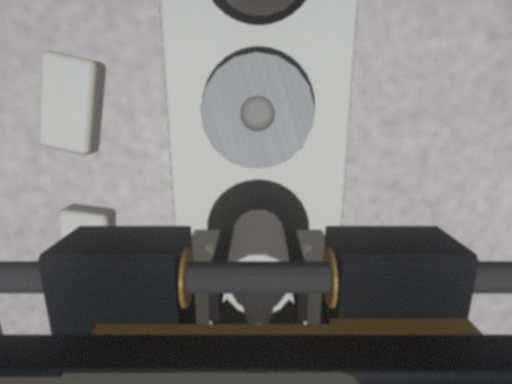

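The bottle is in contact with its pad (4.6 N), and the canister (258,112) stands centred on the neighbouring pad. I release and go for the amber bottle.

```bash
python3 -m handwheel '[{"delta_pos":[0,0,0],"dr":[0,0,0]},{"delta_pos":[0,0,0],"dr":[0,0,0]},{"delta_pos":[0,0,0],"dr":[0,0,0]},{"delta_pos":[0,0,0],"dr":[0,0,0]},{"delta_pos":[0,0,0],"dr":[0,0,0]},{"delta_pos":[0,0,0.4],"dr":[0,0,0]},{"delta_pos":[0,0,0.7],"dr":[0,0,0]},{"delta_pos":[0,0,1],"dr":[0,0,0]},{"delta_pos":[0,0,1],"dr":[0,0,0]},{"delta_pos":[0,0,1],"dr":[0,0,0]}]' -1
python3 -m handwheel '[{"delta_pos":[0,-0.92,0],"dr":[0,0,1.98]},{"delta_pos":[0,-0.92,0],"dr":[0,0,1.98]},{"delta_pos":[0,-0.92,0],"dr":[0,0,1.98]},{"delta_pos":[0,-0.92,0],"dr":[0,0,1.98]},{"delta_pos":[0,-0.92,0],"dr":[0,0,1.98]},{"delta_pos":[0,-0.92,0],"dr":[0,0,1.98]},{"delta_pos":[0,-0.92,0],"dr":[0,0,1.98]},{"delta_pos":[0,-0.92,0],"dr":[0,0,1.98]},{"delta_pos":[0,-0.92,0],"dr":[0,0,1.98]},{"delta_pos":[0,-0.92,0],"dr":[0,0,1.98]}]'
python3 -m handwheel '[{"delta_pos":[-0.02,-0.93,0],"dr":[0,0,0]},{"delta_pos":[-0.02,-0.93,0],"dr":[0,0,0]},{"delta_pos":[-0.02,-0.93,0],"dr":[0,0,0]},{"delta_pos":[-0.02,-0.93,0],"dr":[0,0,0]},{"delta_pos":[-0.02,-0.93,0],"dr":[0,0,0]},{"delta_pos":[-0.02,-0.93,0],"dr":[0,0,0]},{"delta_pos":[-0.02,-0.93,0],"dr":[0,0,0]},{"delta_pos":[-0.02,-0.93,0],"dr":[0,0,0]},{"delta_pos":[-0.02,-0.93,0],"dr":[0,0,0]},{"delta_pos":[-0.02,-0.93,0],"dr":[0,0,0]}]'
python3 -m handwheel '[{"delta_pos":[0,0,-0.6],"dr":[0,0,0]},{"delta_pos":[0,0,-0.8],"dr":[0,0,0]},{"delta_pos":[0,0,-0.6],"dr":[0,0,0]},{"delta_pos":[0,0,0],"dr":[0,0,0]},{"delta_pos":[0,0,0],"dr":[0,0,0]}]'
python3 - <<'E'
from m import *
s=get_state(); print(s['t'],s['eef_pos'],s['ee_rot'],s['width'])
c=calibration('wrist'); im=save('wrist','w8.png')
for n in ['a_mid']:
  for r in mark_of('wrist',n)[:3]:
    if r['conf']>.2: print(n,round(r['conf'],2),np.round(r['location'],1),np.round(ray('wrist',r['location'],Z[n],c),4))
E
```

```text
t: 27.05
eef_pos: [0.5724, 0.2323, 0.1845]
ee_rot: [-3.141, 0.0, -1.784]
force: [1.1, 0.2, -0.0]
width: 0.0874
gripper_force: 0.0
t: 28.05
eef_pos: [0.5724, -0.0448, 0.1834]
ee_rot: [-3.141, -0.0, -1.437]
force: [0.3, 0.2, -0.0]
width: 0.0874
gripper_force: 0.0
t: 29.05
eef_pos: [0.5663, -0.3239, 0.1834]
ee_rot: [-3.141, -0.0, -1.438]
force: [-0.2, 0.9, -0.2]
width: 0.088
gripper_force: 0.0
t: 29.55
eef_pos: [0.5667, -0.3229, 0.1232]
ee_rot: [-3.142, -0.0, -1.438]
force: [0.6, -0.8, 0.2]
width: 0.0876
gripper_force: 0.0
29.55 [ 0.56667484 -0.32286788  0.12319622] [-3.14151395e+00 -4.96961298e-04 -1.43831224e+00] 0.08761060891390965
a_mid 0.98 [258.5 211.1] [ 0.5668 -0.3238  0.047 ]
```

View pics/w8.png

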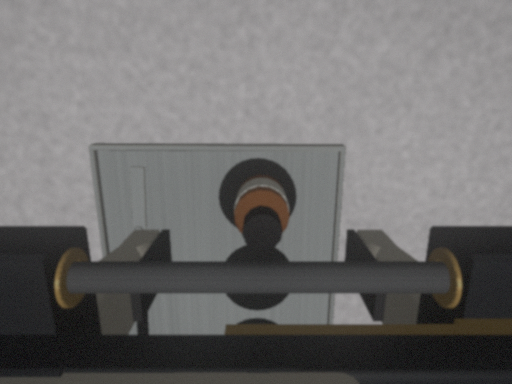

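The amber bottle (262,215) is centred. I descend and grip.

```bash
python3 -m handwheel '[{"delta_pos":[0,-0.03,-0.7],"dr":[0,0,0]},{"delta_pos":[0,0,-0.8],"dr":[0,0,0]},{"delta_pos":[0,0,-0.7],"dr":[0,0,0]},{"delta_pos":[0,0,-0.4],"dr":[0,0,0]},{"delta_pos":[0,0,0],"dr":[0,0,0]},{"delta_pos":[0,0,0],"dr":[0,0,0]}]'
python3 -m handwheel '[{"delta_pos":[0,0,0],"dr":[0,0,0]},{"delta_pos":[0,0,0],"dr":[0,0,0]},{"delta_pos":[0,0,0],"dr":[0,0,0]},{"delta_pos":[0,0,0],"dr":[0,0,0]},{"delta_pos":[0,0,0],"dr":[0,0,0]},{"delta_pos":[0,0,0],"dr":[0,0,0]},{"delta_pos":[0,0,0],"dr":[0,0,0]},{"delta_pos":[0,0,0],"dr":[0,0,0]}]' 1 18
```

```text
t: 30.25
eef_pos: [0.5672, -0.3238, 0.0453]
ee_rot: [-3.141, -0.001, -1.438]
force: [0.3, -0.3, 0.4]
width: 0.0877
gripper_force: 0.0
t: 31.05
eef_pos: [0.5663, -0.3236, 0.0442]
ee_rot: [3.141, 0.0, -1.439]
force: [0.2, 0.5, 0.8]
width: 0.0353
gripper_force: 18.0
```

```bash
python3 -m handwheel '[{"delta_pos":[0,0,0.3],"dr":[0,0,0]},{"delta_pos":[0,0,0.8],"dr":[0,0,0]},{"delta_pos":[0,0,1],"dr":[0,0,0]},{"delta_pos":[0,0,1],"dr":[0,0,0]},{"delta_pos":[0,0,0.9],"dr":[0,0,0]},{"delta_pos":[0,0.4,0],"dr":[0,0,-1]},{"delta_pos":[0,0.7,0],"dr":[0,0,-1]},{"delta_pos":[0,0.9,0],"dr":[0,0,-2]},{"delta_pos":[0,0.9,0],"dr":[0,0,-2]},{"delta_pos":[0,0.9,0],"dr":[0,0,-2]}]'
python3 -m handwheel '[{"delta_pos":[0.04,0.95,0],"dr":[0,0,-2]},{"delta_pos":[0.04,0.95,0],"dr":[0,0,-2]},{"delta_pos":[0.04,0.95,0],"dr":[0,0,-2]},{"delta_pos":[0.04,0.95,0],"dr":[0,0,-2]},{"delta_pos":[0.04,0.95,0],"dr":[0,0,-2]},{"delta_pos":[0.04,0.95,0],"dr":[0,0,-1.8]},{"delta_pos":[0.04,0.95,0],"dr":[0,0,0]},{"delta_pos":[0.04,0.95,0],"dr":[0,0,0]},{"delta_pos":[0.04,0.95,0],"dr":[0,0,0]},{"delta_pos":[0.04,0.95,0],"dr":[0,0,0]}]'
python3 -m handwheel '[{"delta_pos":[0.05,0.95,0],"dr":[0,0,0]},{"delta_pos":[0.05,0.95,0],"dr":[0,0,0]},{"delta_pos":[0.05,0.95,0],"dr":[0,0,0]},{"delta_pos":[0.05,0.95,0],"dr":[0,0,0]},{"delta_pos":[0.05,0.95,0],"dr":[0,0,0]},{"delta_pos":[0.05,0.95,0],"dr":[0,0,0]},{"delta_pos":[0,0.9,0],"dr":[0,0,0]},{"delta_pos":[0,0.6,0],"dr":[0,0,0]},{"delta_pos":[0,0.32,0],"dr":[0,0,0]},{"delta_pos":[0,0,0],"dr":[0,0,0]}]'
python3 -m handwheel '[{"delta_pos":[0,0,-0.3],"dr":[0,0,0]},{"delta_pos":[0,0,-0.6],"dr":[0,0,0]},{"delta_pos":[0,0,-0.8],"dr":[0,0,0]},{"delta_pos":[0,0,-0.6],"dr":[0,0,0]},{"delta_pos":[0,0,-0.3],"dr":[0,0,0]},{"delta_pos":[0,0,0],"dr":[0,0,0]},{"delta_pos":[0,0,0],"dr":[0,0,0]}]'
```

```text
t: 32.05
eef_pos: [0.5663, -0.2086, 0.1649]
ee_rot: [-3.141, 0.0, -1.58]
force: [-0.3, 0.2, -1.2]
width: 0.0352
gripper_force: 18.0
t: 33.05
eef_pos: [0.5783, 0.0767, 0.165]
ee_rot: [-3.141, 0.0, -1.784]
force: [0.8, 0.4, -1.5]
width: 0.0352
gripper_force: 18.0
t: 34.05
eef_pos: [0.5873, 0.3018, 0.1642]
ee_rot: [3.141, -0.0, -1.783]
force: [0.3, 0.3, -0.4]
width: 0.035
gripper_force: 18.0
t: 34.75
eef_pos: [0.5879, 0.3007, 0.0868]
ee_rot: [-3.141, 0.0, -1.785]
force: [-0.4, -0.2, -0.4]
width: 0.0358
gripper_force: 18.0
```

Total down so far is 2.6, so 1.33 units remain, then a creep.

```bash
python3 -m handwheel '[{"delta_pos":[0,0,-0.5],"dr":[0,0,0]},{"delta_pos":[0,0,-0.4],"dr":[0,0,0]},{"delta_pos":[0,0,-0.25],"dr":[0,0,0]},{"delta_pos":[0,0,-0.12],"dr":[0,0,0]},{"delta_pos":[0,0,-0.06],"dr":[0,0,0]},{"delta_pos":[0,0,0],"dr":[0,0,0]},{"delta_pos":[0,0,0],"dr":[0,0,0]}]'
python3 -m handwheel '[{"delta_pos":[0,0,-0.03],"dr":[0,0,0]},{"delta_pos":[0,0,0],"dr":[0,0,0]}]'
```

```text
t: 35.45
eef_pos: [0.5876, 0.3013, 0.0466]
ee_rot: [-3.141, 0.0, -1.784]
force: [0.5, 0.2, -0.4]
width: 0.0356
gripper_force: 18.0
t: 35.65
eef_pos: [0.5877, 0.3013, 0.0462]
ee_rot: [-3.141, 0.001, -1.784]
force: [-0.8, -0.2, 5.0]
width: 0.0352
gripper_force: 18.0
```

```bash
python3 -m handwheel '[{"delta_pos":[0,0,0],"dr":[0,0,0]},{"delta_pos":[0,0,0],"dr":[0,0,0]},{"delta_pos":[0,0,0],"dr":[0,0,0]},{"delta_pos":[0,0,0],"dr":[0,0,0]},{"delta_pos":[0,0,0],"dr":[0,0,0]},{"delta_pos":[0,0,0.4],"dr":[0,0,0]},{"delta_pos":[0,0,0.7],"dr":[0,0,0]},{"delta_pos":[0,0,1],"dr":[0,0,0]},{"delta_pos":[0,0,1],"dr":[0,0,0]},{"delta_pos":[0,0,1],"dr":[0,0,0]}]' -1
python3 -m handwheel '[{"delta_pos":[0,0,1],"dr":[0,0,0]},{"delta_pos":[0,0,1],"dr":[0,0,0]},{"delta_pos":[-0.3,1,0.5],"dr":[0,0,0]},{"delta_pos":[-0.3,1,0],"dr":[0,0,0]},{"delta_pos":[-0.3,1,0],"dr":[0,0,0]},{"delta_pos":[-0.3,1,0],"dr":[0,0,0]},{"delta_pos":[0,0,0],"dr":[0,0,0]},{"delta_pos":[0,0,0],"dr":[0,0,0]}]'
python3 - <<'E'
from m import *
t=save('top','top1.png'); s=save('side','side1.png')
c=calibration('wrist'); w=save('wrist','w9.png')
a=cv2.resize(t[120:200,120:280],(400,200)); b=cv2.resize(s[140:260,200:340],(400,343)); w2=cv2.resize(w,(400,300))
L=np.vstack([a,b]); cv2.imwrite('pics/end.png',np.hstack([L[:543],np.vstack([w2,np.zeros((243,400,3),np.uint8)])])[:,:,::-1])
for cam in('top','side'):
  grab_frame(cam)
  for n in('a_mid','b_mid','c_mid','d_mid','dish_mid'):
    for r in mark_of(cam,n)[:2]:
      if r['conf']>.3: print(cam,n,round(r['conf'],2),np.round(ray(cam,r['location'],Z[n]+(.002 if n!='dish_mid' else 0)),4))
E
```

```text
t: 36.65
eef_pos: [0.5874, 0.301, 0.1707]
ee_rot: [-3.141, 0.001, -1.784]
force: [0.9, 0.9, -0.2]
width: 0.0878
gripper_force: 0.0
t: 37.45
eef_pos: [0.551, 0.4215, 0.244]
ee_rot: [-3.141, 0.0, -1.783]
force: [0.3, -0.3, -1.1]
width: 0.0877
gripper_force: 0.0
top a_mid 0.73 [0.5873 0.2983 0.049 ]
top b_mid 0.84 [0.54   0.1003 0.039 ]
top c_mid 0.65 [0.5593 0.1667 0.043 ]
top c_mid 0.47 [ 0.3953 -0.2071  0.043 ]
top d_mid 0.57 [0.5809 0.2344 0.056 ]
top dish_mid 0.51 [ 0.5253 -0.0121  0.009 ]
side a_mid 0.57 [0.5972 0.3081 0.049 ]
side a_mid 0.57 [0.5299 0.0764 0.049 ]
side b_mid 0.94 [0.5397 0.0902 0.039 ]
side c_mid 0.74 [0.5596 0.1577 0.043 ]
side c_mid 0.57 [ 0.3854 -0.2142  0.043 ]
side d_mid 0.66 [0.5648 0.2249 0.056 ]
side d_mid 0.31 [ 0.479 -0.069  0.056]
side dish_mid 0.72 [ 0.5152 -0.0084  0.009 ]
```

View pics/end.png

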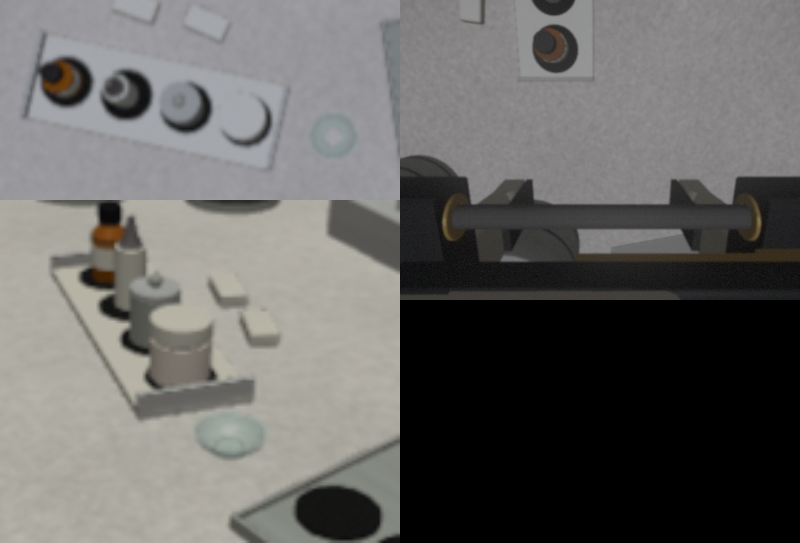

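All four stand upright and centred on the rack in the order a, d, c, b from left to right. The dish is unmoved and the robot is clear, so I hand the job in.

```bash
python3 -c "
from station import *
print(job_done())"
```

```text
the job is handed in; nothing more can be done
None
```

The job is handed in at about 38 s of the 112 s: the four containers stand upright on the rack in reverse order (from the left: amber bottle, nozzle bottle, steel canister, white jar), each centred on its pad within a few millimetres as far as the cameras show, with the glass dish left where it was.

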